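# Set out a mould set in the die store

## Robot

A 6-joint arm with a two-finger parallel gripper is mounted at the origin on the work surface. World frame = base frame: x ahead of the robot, y to its left, z up, the work surface at z = 0. Lengths are in m, angles in rad, forces in N, time in s.
With the tool pointing down it reaches from about 0.375 to 0.9 m from the base axis. Payload 3.1 kg.
Tool frame: the origin (TCP) lies midway between the tips of the shut fingers; the grasp point (between the pads) lies 19 mm behind it (manip.tcp_to_grasp is the distance from the TCP to the grasp point, in m); z points along the fingers, y is the line along which they close (so a half turn about z gives the same grasp; the last joint's range is limited). The gripper opens to 87 mm and grips with 3 to 60 N. Pads are 19 mm wide; open, the fingers measure 117 mm over their backs; the gripper's body (75 mm by 190 mm) begins 51 mm behind the grasp point.
Start: joints at [-1.377, 0.527, 1.433, -0, 1.181, -0.178], TCP at [0.227, -0.582, 0.223] pointing down, gripper open.
Joint ranges: [-3.08, 3.08], [-0.75, 2.2], [0.22, 2.44], [-1.43, 4.57], [0, 2.65], [-2.85, 2.85]. Speed limits (rad/s): [2.79, 2.79, 3.14, 3.14, 3.14, 3.14].

## Interface

Orientations are given as a unit quaternion [x, y, z, w].
In Python, from plant import manip gives the robot as it stands.
- The arm moves only by the tool arm_command, never from a script. Its argument "steps" is a list of rows, each a list of 3 entries, a list of its own where there are three numbers: the turn, a rotation vector about the tool's x, y, z in degrees, then the shift along the tool's x, y, z in m, then the finger opening in m, from 0 to 0.087. In form: [[[rx, ry, rz], [x, y, z], hand], ...]. A call has 1 to 5 rows; each row shifts and turns the commanded pose from where the row before left it, along the tool's axes as they then stand; what a row does not reach is not made up. A row lasts 1/8 s, in which the tool goes at most 62.5 mm and 10.7 degrees, less where a joint would pass 70% of its speed; a pose out of reach is approached as far as the arm can. A call with a gripper value outside its range is refused whole. The fingers move at their own pace and stop on an object; the grip force is fixed at half the most. Time passes only in rows, so rows that do not move let the fingers close. It gives the time, the measured TCP pose, the force, the opening and the grip force at its end, in the units of the state.
- manip.get_state(): the state, without advancing time (a new reading comes with each control period).
- manip.grab_frame(name): name is "scene" or "top" or "wrist"; returns (picture, depth): 420x560x3 uint8, red, green, blue; 420x560 float32, m along the optical axis (not along the pixel's ray), 0 where there is no reading.
- manip.get_calibration(name): a dict with "intrinsics" (3x3 intrinsics, pixels), "dist" ([k1, k2, p1, p2, k3] as OpenCV has them; the pictures are not rectified), "R" (3x3) and "t" (3): a world point X has camera coordinates R X + t; the wrist camera has in their place "hand_eye" (4x4, takes a point from camera to tool coordinates, whose origin is the TCP and whose axes are the flange's). Camera axes: x right, y down, z forward; pixel columns grow to the right and rows downward; lengths in m; the calibration is good to about 2 mm. A picture is of the moment at which its call begins: read the wrist's pose just before it. get_calibration takes no time and is no camera call.
- manip.close_job(): hands the job in; it is judged then, once.
The state is a dict: "t": time; "qpos": joint angles; "dq": joint speeds; "effort": joint torques, N m; "position": TCP position; "tool_rot": TCP orientation; "wrist_force": force on the tool from outside, world axes, zero at the start; "torque": the same for the moment, N m; "opening": finger opening in m; "gripper_force": force on a finger pad.
Only numpy, scipy, OpenCV 4.12 (cv2) and the standard library are available. Lean on these libraries where they do the work, as an engineer would, in place of code of your own. Each camera call takes 0.05 s, during which the arm holds its last target. There are 200 camera calls.

## Task

Lay out this mould set on the plywood set board for the press: drop the steel spindle into the yellow slotted cradle until both axle ends sit fully down, and stand the four round dies centred on the blue pads, one to a pad, in order of height, the tallest on the pad next to the cradle and the shortest on the pad farthest from it. Keep the dies upright throughout and set them down gently, without dropping them.

Things in the scene. Friction and masses are not known exactly. Their poses are not given: they have to be found in the camera images.
- die_tan: Loose round mould die, an upright yellow brass-coloured cylinder 50 mm in diameter and 70 mm tall with a shallow dark recess (4 mm deep) in its top, about 0.74 kg (this varies by 15 percent). Stands on the bench at the start. Origin at the centre of its underside, z up.
- die_dark: Loose round mould die, an upright dark grey steel cylinder 58 mm in diameter and 54 mm tall with a shallow dark recess (4 mm deep) in its top, about 0.69 kg (this varies by 15 percent). Stands on the bench at the start. Origin at the centre of its underside, z up.
- die_bright: Loose round mould die, an upright bright steel cylinder 46 mm in diameter and 40 mm tall with a shallow dark recess (4 mm deep) in its top, about 0.38 kg (this varies by 15 percent). Stands on the bench at the start. Origin at the centre of its underside, z up.
- die_copper: Loose round mould die, an upright reddish copper-coloured cylinder 54 mm in diameter and 26 mm tall with a shallow dark recess (4 mm deep) in its top, about 0.32 kg (this varies by 15 percent). Stands on the bench at the start. Origin at the centre of its underside, z up.
- spindle: Loose steel spindle lying level on the bench: a square block 36 x 36 mm, 60 mm long, with a round 12 mm axle sticking 28 mm out of each end (116 mm over all, red tips), about 0.55 kg (varies 15 percent). Origin at its middle on the axle centre line, 18 mm above the bench at the start; its y axis runs along the axle. Both ends are alike.
- cradle: Fixed yellow cradle at one end (either) of the set board, base 60x100. Its y axis runs along the pad row. Two cheeks 8 thick at y = +-42, each with an open slot 15 wide, 14 deep, flaring above that to 38 wide at the top, 56 above the origin. Slot bottoms 30 above the origin: spindle centre line 36 above it when home, lying along y. Origin: centre of the underside, 6 above the bench. (mm)
- pad_a: Fixed blue round pad, 66 mm across, 3 mm thick, small white dot at its centre, on the plywood set board (110 x 480 x 6 mm). One of four like pads in a row with the cradle at one end; from the cradle the pad centres lie 105, 190, 275 and 380 mm away. Any pad may be any in the row: go by position. Origin: centre of its underside, 6 mm above the bench; its top is 9 mm above the bench.
- pad_b: Fixed blue round pad, 66 mm across, 3 mm thick, small white dot at its centre, on the plywood set board (110 x 480 x 6 mm). One of four like pads in a row with the cradle at one end; from the cradle the pad centres lie 105, 190, 275 and 380 mm away. Any pad may be any in the row: go by position. Origin: centre of its underside, 6 mm above the bench; its top is 9 mm above the bench.
- pad_c: Fixed blue round pad, 66 mm across, 3 mm thick, small white dot at its centre, on the plywood set board (110 x 480 x 6 mm). One of four like pads in a row with the cradle at one end; from the cradle the pad centres lie 105, 190, 275 and 380 mm away. Any pad may be any in the row: go by position. Origin: centre of its underside, 6 mm above the bench; its top is 9 mm above the bench.
- pad_d: Fixed blue round pad, 66 mm across, 3 mm thick, small white dot at its centre, on the plywood set board (110 x 480 x 6 mm). One of four like pads in a row with the cradle at one end; from the cradle the pad centres lie 105, 190, 275 and 380 mm away. Any pad may be any in the row: go by position. Origin: centre of its underside, 6 mm above the bench; its top is 9 mm above the bench.
There are look-alikes about, which are no part of the job. Several things have the shape of the die_tan; the one meant has the colours described above.

How it is judged:
By the outcome, as a careful person would: the job done as asked, in the order asked, and still so for the second after the job is handed in, with the robot touching nothing.
It also fails if it takes over 115 s, if anything falls off the work surface, if the arm or the gripper's body presses on something with over 40 N, if the wrist force passes 120 N, or if a joint passes its speed limit or range.

## Working session

There is one attempt and no reset: what is moved stays moved. The work goes in short steps, Python scripts to look and compute and a tool call to move; the robot and the scene stay as the last step left them, time stands still between calls to the robot, and variables do not carry over. Pictures are saved under pics/ and viewed, at most 14 in all, crops included, and the job is handed in when it is done.

Besides the shell and the picture viewer there is one more tool, called after "Request:" by a JSON object that holds its "api" and its "payload". arm_command: Moves the arm, as the interface text tells. Its arguments: {"type":"object","properties":{"steps":{"type":"array","items":{"type":"array"}}},"required":["steps"]}

```bash
mkdir -p pics; ls
cat > h.py <<'E'
import numpy as np, cv2
from plant import manip
from scipy.spatial.transform import Rotation as Rn
def cloud(name):
    s=manip.get_state(); im,d=manip.grab_frame(name); c=manip.get_calibration(name)
    K=np.array(c["intrinsics"],float); dist=np.array(c["dist"],float)
    h,w=d.shape; uv=np.stack(np.meshgrid(np.arange(w),np.arange(h)),-1).reshape(-1,1,2).astype(np.float64)
    n=cv2.undistortPoints(uv,K,dist).reshape(h,w,2)
    P=np.dstack([n*d[...,None],d]).astype(float)
    if "R" in c: W=(P-np.array(c["t"]).ravel())@np.array(c["R"])
    else:
        H=np.array(c["hand_eye"]); T=P@H[:3,:3].T+H[:3,3]
        W=T@Rn.from_quat(s["tool_rot"]).as_matrix().T+np.array(s["position"])
    W[d<=0]=np.nan
    return im,W
def save(im,f): cv2.imwrite("pics/"+f,cv2.cvtColor(im,cv2.COLOR_RGB2BGR))
E
python3 - <<'E'
from h import *
s=manip.get_state(); print(s)
for n in("top","scene"):
    im,W=cloud(n); save(im,n+"0.png"); np.savez("/tmp/%s.npz"%n,im=im,W=W)
E
```

```text
pics
{'t': 0.0, 'qpos': array([-1.37748436e+00,  5.28468468e-01,  1.43385397e+00,  1.62354748e-05,
        1.18138685e+00, -1.78492271e-01]), 'dq': array([ 0.00050047, -0.00019847,  0.00101906, -0.00037911,  0.00077674,
        0.00026402]), 'effort': array([ 3.34734877e-04, -4.40042746e+01, -1.76589131e+01,  6.33282680e-02,
        5.82038693e-02, -1.65160654e-04]), 'position': array([ 0.22695955, -0.58158003,  0.22158558]), 'tool_rot': array([ 9.82769930e-01,  1.84830044e-01, -3.35378772e-07, -1.05834368e-03]), 'wrist_force': array([-0.57104436, -0.56252893,  0.12667988]), 'torque': array([0.04426253, 0.03783745, 0.00534446]), 'gripper_force': 0.0, 'opening': 0.08681881228546137}
```

View pics/top0.png

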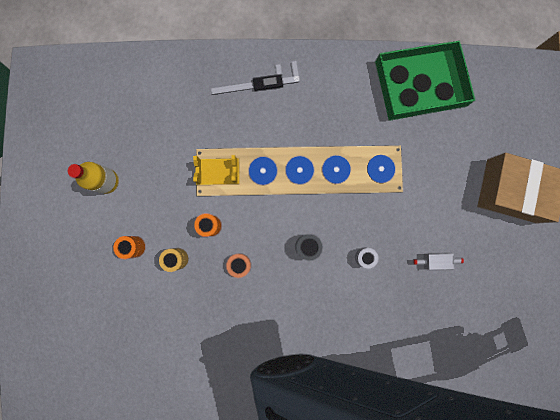

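View pics/scene0.png

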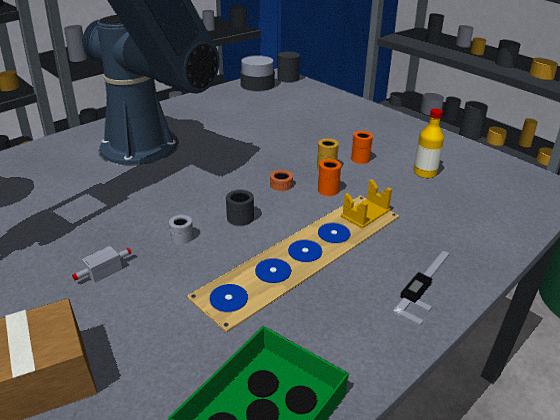

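Top view candidates: yellow-brass (171,260) is die_tan. The orange ones at (125,247) and (206,225) are look-alikes of the same shape. Copper is low at (238,265), dark at (309,247), bright at (368,258), the spindle at (440,261), the cradle at (216,171), and the pads at (263,300,336,381; 170). The black discs in the green tray are not part of the job.

Run:
```python
from h import *
f=np.load("/tmp/top.npz"); im,W=f["im"],f["W"]
Z=W[...,2]
for n,(u,v) in dict(tan=(171,260),or1=(125,247),or2=(206,225),copper=(238,265),dark=(309,247),bright=(368,258)).items():
    w=W[v-28:v+29,u-28:u+29].reshape(-1,3); w=w[w[:,2]>0.012]; top=np.nanpercentile(w[:,2],90)
    t=w[abs(w[:,2]-top)<.003]; c,r=cv2.minEnclosingCircle(t[:,:2].astype(np.float32)); print(n,np.round(top,4),np.round(c,4),round(r*2,4),len(t))
hsv=cv2.cvtColor(im,cv2.COLOR_RGB2HSV)
m=((abs(hsv[...,0].astype(int)-109)<12)&(hsv[...,1]>180)&(hsv[...,2]>80)).astype(np.uint8)
n,l,st,ce=cv2.connectedComponentsWithStats(m)
for i in range(1,n):
    if st[i,4]>300:
        w=W[l==i]; print("pad",ce[i].round(1),np.nanmean(w,0).round(4),st[i,4]); c,r=cv2.minEnclosingCircle(w[:,:2].astype(np.float32)); print(np.round(c,4),round(2*r,4))
w=W[235:290,405:475].reshape(-1,3); t=w[w[:,2]>.028]; print("spindle block",t.mean(0).round(4),cv2.minAreaRect(t[:,:2].astype(np.float32)))
t=w[w[:,2]>.012];print(cv2.minAreaRect(t[:,:2].astype(np.float32)))
w=W[148:195,190:245].reshape(-1,3); t=w[w[:,2]>.05]; print("cradle",t.mean(0).round(4),t[:,2].max(),cv2.minAreaRect(t[:,:2].astype(np.float32)))
print("bench",np.nanmedian(Z[290:310,60:200]))
save(cv2.resize(im[205:285,105:265],None,fx=5,fy=5,interpolation=cv2.INTER_CUBIC),"tan.png")
print(manip.get_calibration("wrist"))
```

```text
tan 0.071 [0.4415 0.2726] 0.1117 237
or1 0.0709 [0.4459 0.3973] 0.0518 246
or2 0.0712 [0.474  0.2385] 0.1082 239
copper 0.0277 [0.4075 0.1518] 0.054 205
dark 0.0553 [ 0.4485 -0.0034] 0.0573 278
bright 0.0415 [ 0.4249 -0.1361] 0.0465 193
pad [380.6 168.4] [ 0.6298 -0.1746  0.0092] 526
[ 0.6303 -0.1753] 0.0651
pad [262.3 170.2] [0.624  0.1001 0.0089] 536
[0.6236 0.1004] 0.0643
pad [299.2 169.6] [0.6257 0.0151 0.0089] 537
[0.6258 0.0149] 0.0632
pad [336. 169.] [ 0.6274 -0.0702  0.009 ] 523
[ 0.6275 -0.0703] 0.0636
spindle block [ 0.416  -0.3028  0.0359] ((0.41573551297187805, -0.30444401502609253), (0.03419256955385208, 0.06062118709087372), 1.201524257659912)
((0.4161546528339386, -0.3054001033306122), (0.03517742455005646, 0.1170402467250824), 2.9392271041870117)
cradle [0.6213 0.2066 0.0584] 0.06650294712488602 ((0.6206792593002319, 0.20370855927467346), (0.05675211921334267, 0.09327203035354614), 1.8115723133087158)
bench -0.00033013349347707445
{'intrinsics': array([[322.72704516,   0.        , 277.5080233 ],
       [  0.        , 322.72704516, 215.51252525],
       [  0.        ,   0.        ,   1.        ]]), 'dist': array([-0.0607121,  0.       ,  0.       ,  0.       ,  0.       ]), 'hand_eye': array([[-5.74357029e-04, -9.69158546e-01, -2.46437382e-01,
         6.75328262e-02],
       [ 9.99999628e-01, -3.97950028e-04, -7.65631187e-04,
        -8.12243064e-04],
       [ 6.43948245e-04, -2.46437730e-01,  9.69158414e-01,
        -1.61478683e-01],
       [ 0.00000000e+00,  0.00000000e+00,  0.00000000e+00,
         1.00000000e+00]])}
```

View pics/tan.png

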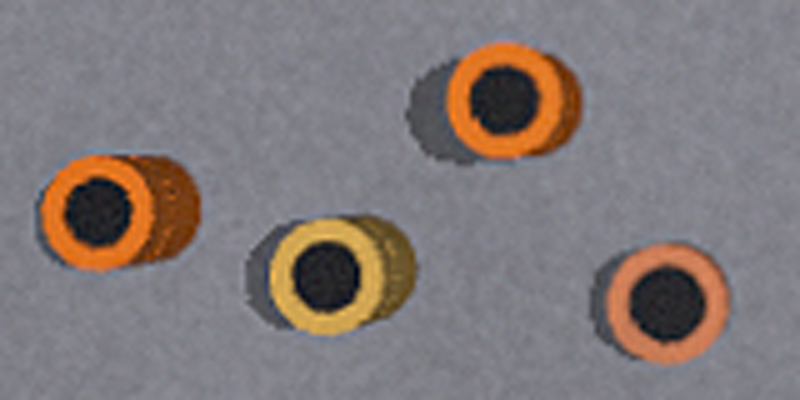

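The crop shows the yellow-brass die at crop (327,275), clearly distinct from the two orange ones, so it is die_tan. Sizes and heights match the description. Pad 1, next to the cradle, is at (0.624,0.100) and pad 4 is at (0.630,-0.175). I'll grip across the row (tool x along +y), spindle first.

Request:
{"api": "arm_command", "payload": {"steps": [[[0,0,-10],[0,0,0],0.087],[[0,0,-10],[0,0,0],0.087],[[0,0,-10],[0,0,0],0.087],[[0,0,-10],[0,0,0],0.087],[[0,0,-10],[0,0,0],0.087]]}}

```text
t: 0.72
position: [0.227, -0.5818, 0.2219]
tool_rot: [0.811, 0.585, 0.0, -0.001]
wrist_force: [0.5, -0.2, 0.0]
opening: 0.0874
gripper_force: 0.0
```

Request:
{"api": "arm_command", "payload": {"steps": [[[0,0,-10],[0,0,0],0.087],[[0,0,-10],[0,0,0],0.087],[[0,0,0],[0.045,0.03,0],0.087],[[0,0,0],[0.045,0.03,0],0.087],[[0,0,0],[0.045,0.03,0],0.087]]}}

```text
t: 1.35
position: [0.3144, -0.4436, 0.2221]
tool_rot: [0.699, 0.715, 0.0, -0.0]
wrist_force: [0.4, -0.6, -0.4]
opening: 0.0869
gripper_force: 0.0
```

Request:
{"api": "arm_command", "payload": {"steps": [[[0,0,0],[0.045,0.03,0],0.087],[[0,0,0],[0.045,0.03,0],0.087],[[0,0,0],[0.045,0.03,0.03],0.087],[[0,0,0],[0,0,0.03],0.087],[[0,0,0],[0,0,0],0.087]]}}

```text
t: 1.98
position: [0.4, -0.3061, 0.1607]
tool_rot: [0.698, 0.716, 0.0, -0.003]
wrist_force: [-0.2, -0.9, 0.4]
opening: 0.0867
gripper_force: 0.0
```

```bash
cat >> h.py <<'E'
def rel(p):
    "tool-axes offset from TCP to world point p"
    s=manip.get_state(); return (Rn.from_quat(s["tool_rot"]).as_matrix().T@(np.array(p)-s["position"])).round(4)
def psi():
    m=Rn.from_quat(manip.get_state()["tool_rot"]).as_matrix(); return round(np.degrees(np.arctan2(m[1,0],m[0,0])),2)
def blob(W,xy,zmin,zmax,r=.05):
    w=W.reshape(-1,3); w=w[np.isfinite(w).all(1)]
    return w[(w[:,2]>zmin)&(w[:,2]<zmax)&(np.hypot(w[:,0]-xy[0],w[:,1]-xy[1])<r)]
def die(W,xy,h):
    t=blob(W,xy,h-.003,h+.006,.036)
    c,r=cv2.minEnclosingCircle(t[:,:2].astype(np.float32)); print("die",np.round(c,4),"d",round(2*r,4),"n",len(t),"top",t[:,2].mean().round(4)); return [*c,h]
E
python3 - <<'E'
from h import *
im,W=cloud("wrist"); save(im,"w1.png"); print(psi(),manip.get_state()["position"])
t=blob(W,(.416,-.304),.03,.045,.06); r=cv2.minAreaRect(t[:,:2].astype(np.float32)); print(r,t.mean(0),rel([*r[0],.018]))
t=blob(W,(.416,-.304),.012,.05,.08); print(cv2.minAreaRect(t[:,:2].astype(np.float32)))
E
```

```text
91.33 [ 0.40063029 -0.3077489   0.16199107]
((0.41519269347190857, -0.3031565845012665), (0.03611867502331734, 0.06029777601361275), 0.865390419960022) [ 0.41496863 -0.30180787  0.03514841] [0.004  0.0149 0.144 ]
((0.41528382897377014, -0.3031414747238159), (0.03611934557557106, 0.11589628458023071), 1.0864745378494263)
```

View pics/w1.png

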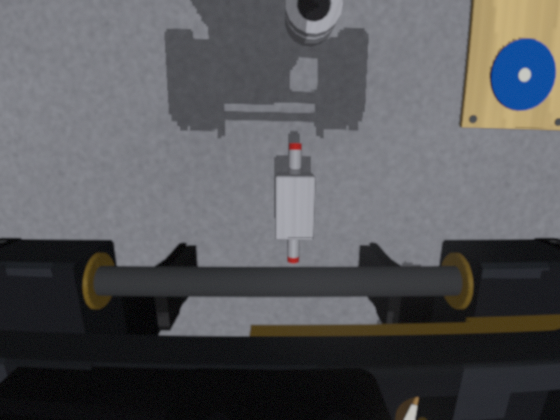

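The wrist view shows the spindle at (294,205), aligned with the fingers at (175,290) and (380,290). Its size checks out at 36x60 mm.

Request:
{"api": "arm_command", "payload": {"steps": [[[0,0,0],[0.004,0.015,0.03],0.087],[[0,0,0],[0,0,0.045],0.087],[[0,0,0],[0,0,0.04],0.087],[[0,0,0],[0,0,0.026],0.087],[[0,0,0],[0,0,0.01],0.087]]}}

```text
t: 2.65
position: [0.4157, -0.3052, 0.0111]
tool_rot: [0.7, 0.714, -0.0, 0.0]
wrist_force: [-0.4, -0.2, 0.2]
opening: 0.0872
gripper_force: 0.0
```

Request:
{"api": "arm_command", "payload": {"steps": [[[0,0,0],[0,0,0],0.03],[[0,0,0],[0,0,0],0.03],[[0,0,0],[0,0,0],0.03],[[0,0,0],[0,0,0],0.03],[[0,0,0],[0,0,0],0.03]]}}

```text
t: 3.28
position: [0.416, -0.304, 0.0119]
tool_rot: [0.699, 0.715, -0.0, 0.0]
wrist_force: [0.0, 0.7, 0.3]
opening: 0.045
gripper_force: 0.0
```

Request:
{"api": "arm_command", "payload": {"steps": [[[0,0,0],[0,0,0.004],0.045],[[0,0,0],[0,0,0],0.03],[[0,0,0],[0,0,0],0.03],[[0,0,0],[0,0,0],0.03],[[0,0,0],[0,0,0],0.03]]}}

```text
t: 3.9
position: [0.4155, -0.3037, 0.0073]
tool_rot: [0.699, 0.715, -0.0, -0.0]
wrist_force: [-0.8, 0.3, -2.9]
opening: 0.0358
gripper_force: 30.0
```

Request:
{"api": "arm_command", "payload": {"steps": [[[0,0,0],[0,0,0],0.03],[[0,0,0],[0,0,-0.02],0.03],[[0,0,0],[0,0,-0.05],0.03],[[0,0,0],[0,0,-0.05],0.03],[[0,0,0],[0,0,-0.04],0.03]]}}

```text
t: 4.53
position: [0.4157, -0.3036, 0.169]
tool_rot: [0.699, 0.715, 0.0, 0.0]
wrist_force: [0.8, 0.1, -5.0]
opening: 0.0357
gripper_force: 30.0
```

Request:
{"api": "arm_command", "payload": {"steps": [[[0,0,0],[0.047,0.024,0],0.03],[[0,0,0],[0.047,0.024,0],0.03],[[0,0,0],[0.047,0.024,0],0.03],[[0,0,0],[0.047,0.024,0],0.03],[[0,0,0],[0.047,0.024,0],0.03]]}}

```text
t: 5.15
position: [0.5302, -0.0643, 0.167]
tool_rot: [0.699, 0.715, -0.0, -0.001]
wrist_force: [0.3, 0.0, -3.9]
opening: 0.0359
gripper_force: 30.0
```

Request:
{"api": "arm_command", "payload": {"steps": [[[0,0,0],[0.047,0.024,0],0.03],[[0,0,0],[0.047,0.024,0],0.03],[[0,0,0],[0.047,0.024,0],0.03],[[0,0,0],[0.047,0.024,0],0.03],[[0,0,0],[0,0,0],0.03]]}}

```text
t: 5.78
position: [0.6227, 0.128, 0.1666]
tool_rot: [0.697, 0.717, 0.001, -0.0]
wrist_force: [-0.7, 0.3, -5.5]
opening: 0.0357
gripper_force: 30.0
```

Run:
```python
from h import *
im,W=cloud("wrist"); save(im,"w2.png"); print(psi(),manip.get_state()["position"]); np.savez("/tmp/w2.npz",im=im,W=W)
hsv=cv2.cvtColor(im,cv2.COLOR_RGB2HSV); y=(hsv[...,0]>20)&(hsv[...,0]<32)&(hsv[...,1]>180)
w=W[y]; w=w[np.hypot(w[:,0]-.62,w[:,1]-.205)<.09]
for lo,hi in((.058,.066),(.048,.057),(.038,.047),(.006,.03)):
    t=w[(w[:,2]>lo)&(w[:,2]<hi)]
    if len(t)>10: print(lo,len(t),t.min(0).round(4),t.max(0).round(4),cv2.minAreaRect(t[:,:2].astype(np.float32)))
```

```text
91.5 [0.621345   0.12586718 0.1663278 ]
0.058 568 [0.5929 0.1605 0.058 ] [0.6497 0.2523 0.0633] ((0.6212429404258728, 0.20611074566841125), (0.05513185262680054, 0.09134786576032639), 1.1326500177383423)
0.048 418 [0.5936 0.1609 0.0481] [0.6481 0.2517 0.057 ] ((0.6208303570747375, 0.20623719692230225), (0.05377989634871483, 0.09075798839330673), 0.5777457356452942)
0.038 133 [0.5935 0.1679 0.0381] [0.6475 0.245  0.047 ] ((0.6213879585266113, 0.2063632607460022), (0.05397830531001091, 0.07614363729953766), 1.3127692937850952)
0.006 5091 [0.5915 0.1677 0.0082] [0.6515 0.246  0.0299] ((0.6213662624359131, 0.2068326771259308), (0.059061914682388306, 0.0770721435546875), 1.2813605070114136)
```

View pics/w2.png

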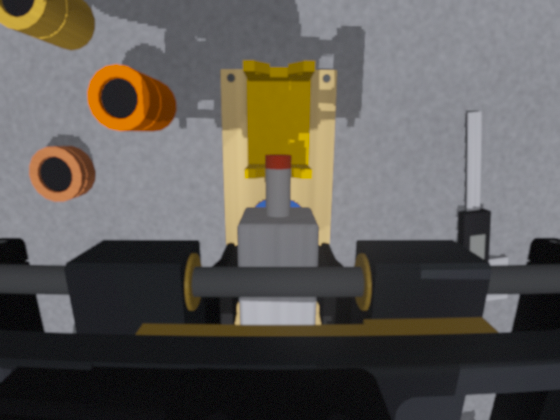

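The picture shows the cradle straight ahead at (280,115) with the held axle's red tip at (278,160). The cradle centre measures (0.6213,0.206), rotated 1.2°.

Request:
{"api": "arm_command", "payload": {"steps": [[[0,0,0],[0.04,0.001,0],0.03],[[0,0,0],[0.0395,0.001,0],0.03],[[0,0,0],[0,0,0.04],0.03],[[0,0,0],[0,0,0.04],0.03],[[0,0,0],[0,0,0.008],0.03]]}}

```text
t: 6.45
position: [0.6184, 0.2018, 0.0759]
tool_rot: [0.699, 0.715, -0.004, -0.003]
wrist_force: [-0.2, 0.5, -4.6]
opening: 0.0359
gripper_force: 30.0
```

Run:
```python
from h import *
P=[]
for i in range(4):
    im,W=cloud("wrist"); P.append(manip.get_state()["position"])
save(im,"w3.png"); print(psi(),np.mean(P,0).round(4))
hsv=cv2.cvtColor(im,cv2.COLOR_RGB2HSV)
r=((hsv[...,0]<6)|(hsv[...,0]>174))&(hsv[...,1]>170)&(hsv[...,2]>60)
t=W[r]; t=t[np.hypot(t[:,0]-.621,t[:,1]-.206)<.08]; print("tip",len(t),np.nanmean(t,0).round(4),np.nanmin(t,0).round(4),np.nanmax(t,0).round(4))
t=blob(W,(.621,.248),.059,.066,.03);print("far cheek top",len(t),t.min(0).round(4),t.max(0).round(4))
```

```text
91.25 [0.6218 0.2025 0.079 ]
tip 272 [0.6219 0.2586 0.0952] [0.6169 0.2558 0.0918] [0.627  0.2611 0.0973]
far cheek top 565 [0.5923 0.2436 0.059 ] [0.6486 0.2528 0.063 ]
```

View pics/w3.png

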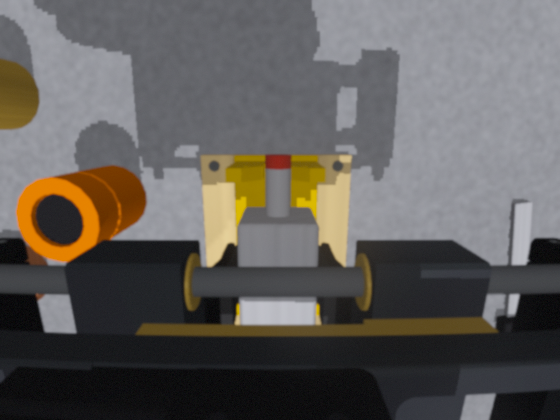

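Axle tip at (278,160) over the far slot, about 1.5 mm off in x and 3 mm short in y. I'll correct that while lowering.

Request:
{"api": "arm_command", "payload": {"steps": [[[0,0,0],[0.003,-0.0012,0.012],0.03],[[0,0,0],[0,0,0.012],0.03],[[0,0,0],[0,0,0.009],0.03],[[0,0,0],[0,0,0.005],0.03],[[0,0,0],[0,0,0.003],0.03]]}}

```text
t: 7.28
position: [0.621, 0.2064, 0.038]
tool_rot: [0.699, 0.715, -0.0, -0.0]
wrist_force: [0.2, 0.9, -5.7]
opening: 0.0358
gripper_force: 30.0
```

Request:
{"api": "arm_command", "payload": {"steps": [[[0,0,0],[0,0,0.002],0.03],[[0,0,0],[0,0,0.002],0.03],[[0,0,0],[0,0,0.001],0.03],[[0,0,0],[0,0,0],0.03]]}}

```text
t: 7.78
position: [0.6211, 0.2064, 0.0336]
tool_rot: [0.699, 0.715, 0.0, 0.0]
wrist_force: [0.4, 0.1, -5.1]
opening: 0.0363
gripper_force: 30.0
```

Request:
{"api": "arm_command", "payload": {"steps": [[[0,0,0],[0,0,0.001],0.03],[[0,0,0],[0,0,0.001],0.03],[[0,0,0],[0,0,0.0],0.03]]}}

```text
t: 8.15
position: [0.621, 0.2064, 0.0314]
tool_rot: [0.699, 0.715, -0.0, -0.0]
wrist_force: [-0.2, 1.0, -4.4]
opening: 0.0356
gripper_force: 30.0
```

Request:
{"api": "arm_command", "payload": {"steps": [[[0,0,0],[0,0,0.001],0.03],[[0,0,0],[0,0,0],0.03]]}}

```text
t: 8.4
position: [0.6211, 0.2064, 0.0312]
tool_rot: [0.699, 0.715, 0.0, 0.0]
wrist_force: [-1.9, -0.9, 1.1]
opening: 0.0357
gripper_force: 30.0
```

Request:
{"api": "arm_command", "payload": {"steps": [[[0,0,0],[0,0,0],0.06],[[0,0,0],[0,0,0],0.06],[[0,0,0],[0,0,0],0.06],[[0,0,0],[0,0,0],0.06],[[0,0,0],[0,0,0],0.06]]}}

```text
t: 9.02
position: [0.6211, 0.2064, 0.0305]
tool_rot: [0.699, 0.715, 0.0, 0.0]
wrist_force: [-0.1, -0.8, 0.6]
opening: 0.0598
gripper_force: 0.0
```

Request:
{"api": "arm_command", "payload": {"steps": [[[0,0,0],[0,0,-0.02],0.06],[[0,0,0],[0,0,-0.05],0.06],[[0,0,0],[0,0,-0.05],0.087],[[0,0,0],[-0.06,0,0],0.087],[[0,0,0],[0,0,0],0.087]]}}

```text
t: 9.65
position: [0.6235, 0.1431, 0.1532]
tool_rot: [0.7, 0.714, 0.001, 0.002]
wrist_force: [-0.0, 1.5, -0.1]
opening: 0.0818
gripper_force: 0.0
```

Run:
```python
from h import *
im,W=cloud("wrist"); save(im,"w4.png"); print(psi(),manip.get_state()["position"])
t=blob(W,(.621,.206),.054,.075,.04); t=t[abs(t[:,1]-.206)<.025]; print("block top (want .060)",len(t),np.median(t,0).round(4),cv2.minAreaRect(t[:,:2].astype(np.float32)))
hsv=cv2.cvtColor(im,cv2.COLOR_RGB2HSV)
r=((hsv[...,0]<6)|(hsv[...,0]>174))&(hsv[...,1]>170)&(hsv[...,2]>60)
t=W[r]
for y in(.148,.264):
    q=t[np.hypot(t[:,0]-.621,t[:,1]-y)<.03]; print("tip",len(q)); 
    if len(q):print(np.nanmean(q,0).round(4),np.nanmax(q,0).round(4),np.nanmin(q,0).round(4))
im,W=cloud("wrist")
die(W,(.4415,.2726),.07)
```

```text
91.13 [0.62294148 0.14479825 0.15238908]
block top (want .060) 3043 [0.6211 0.2067 0.0592] ((0.621103823184967, 0.20589767396450043), (0.036200352013111115, 0.050114620476961136), 0.8447079658508301)
tip 42
[0.6225 0.1517 0.0465] [0.6268 0.1532 0.0478] [0.6182 0.1501 0.045 ]
tip 74
[0.6199 0.2622 0.0466] [0.6245 0.2644 0.049 ] [0.6151 0.26   0.0448]
die [0.4292 0.2897] d 0.0443 n 921 top 0.0691
```

View pics/w4.png

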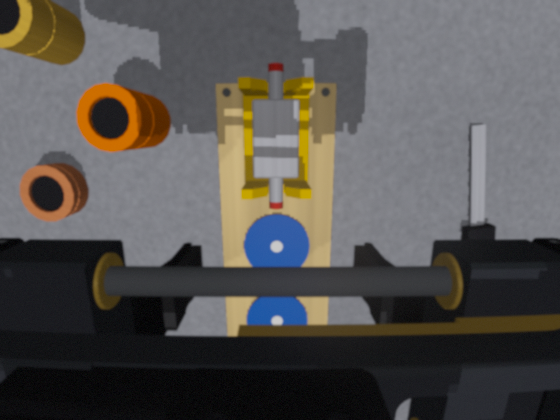

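Spindle home: axle tips at (276,70) and (277,205) stand at equal height (0.048 top), and the block top is at about 0.06. Now die_tan, approached at about 45° because the orange look-alike is close by.

Request:
{"api": "arm_command", "payload": {"steps": [[[0,0,0],[0.028,-0.04,0],0.087],[[0,0,0],[0.028,-0.04,0],0.087],[[0,0,0],[0.028,-0.04,0],0.087],[[0,0,0],[0.028,-0.04,0],0.087],[[0,0,-10.5],[0,0,0],0.087]]}}

```text
t: 10.38
position: [0.4551, 0.2572, 0.1504]
tool_rot: [0.627, 0.779, -0.001, -0.002]
wrist_force: [0.8, 0.3, -0.6]
opening: 0.0869
gripper_force: 0.0
```

Request:
{"api": "arm_command", "payload": {"steps": [[[0,0,-10.5],[0,0,0],0.087],[[0,0,-10.5],[0,0,0],0.087],[[0,0,-10.5],[0,0,0],0.087],[[0,0,0],[0,0,0],0.087]]}}

```text
t: 10.88
position: [0.4595, 0.2557, 0.1506]
tool_rot: [0.397, 0.918, 0.0, -0.0]
wrist_force: [-0.5, -0.1, 0.1]
opening: 0.0871
gripper_force: 0.0
```

```bash
cat >> h.py <<'E'
def hue(im,W,h0,h1,s0,zmin,zmax):
    hsv=cv2.cvtColor(im,cv2.COLOR_RGB2HSV); m=(hsv[...,0]>=h0)&(hsv[...,0]<=h1)&(hsv[...,1]>s0)&(W[...,2]>zmin)&(W[...,2]<zmax)
    return W[m]
E
python3 - <<'E'
from h import *
im,W=cloud("wrist"); save(im,"w5.png"); print(psi(),manip.get_state()["position"])
t=hue(im,W,17,32,90,.066,.076); t=t[np.hypot(t[:,0]-.435,t[:,1]-.28)<.06]
c,r=cv2.minEnclosingCircle(t[:,:2].astype(np.float32)); print(c,2*r,len(t),rel([*c,.026]))
f=np.load("/tmp/top.npz"); t=hue(f["im"],f["W"],17,32,90,.066,.076); t=t[np.hypot(t[:,0]-.435,t[:,1]-.28)<.06]
c,r=cv2.minEnclosingCircle(t[:,:2].astype(np.float32)); print("top",c,2*r,len(t))
E
```

```text
133.18 [0.45957081 0.25554055 0.15060775]
(0.4201729893684387, 0.29765596985816956) 0.04956970736384392 2111 [5.760e-02 1.000e-04 1.246e-01]
top (0.4194333553314209, 0.29568231105804443) 0.0506453774869442 257
```

die_tan measures (0.4202,0.2977), diameter 49.6 mm, which agrees with the top camera.

Request:
{"api": "arm_command", "payload": {"steps": [[[0,0,0],[0.0575,0,0],0.087],[[0,0,0],[0,0,0.04],0.087],[[0,0,0],[0,0,0.045],0.087],[[0,0,0],[0,0,0.03],0.087],[[0,0,0],[0,0,0.01],0.087]]}}

```text
t: 11.55
position: [0.4193, 0.2965, 0.0239]
tool_rot: [0.397, 0.918, -0.001, -0.001]
wrist_force: [-0.4, -0.6, -0.0]
opening: 0.0872
gripper_force: 0.0
```

Request:
{"api": "arm_command", "payload": {"steps": [[[0,0,0],[0,0,0],0.04],[[0,0,0],[0,0,0],0.04],[[0,0,0],[0,0,0],0.04],[[0,0,0],[0,0,0],0.04],[[0,0,0],[0,0,0],0.04]]}}

```text
t: 12.18
position: [0.4204, 0.2964, 0.0261]
tool_rot: [0.396, 0.918, -0.0, 0.0]
wrist_force: [-0.8, -1.2, 4.4]
opening: 0.0498
gripper_force: 30.0
```

Request:
{"api": "arm_command", "payload": {"steps": [[[0,0,0],[0,0,0],0.04],[[0,0,0],[0,0,0],0.04],[[0,0,0],[0,0,-0.01],0.04],[[0,0,0],[0,0,-0.03],0.04],[[0,0,0],[0,0,-0.05],0.04]]}}

```text
t: 12.8
position: [0.4184, 0.2957, 0.1145]
tool_rot: [0.396, 0.918, -0.002, -0.002]
wrist_force: [0.7, 0.0, -7.1]
opening: 0.0495
gripper_force: 30.0
```

Request:
{"api": "arm_command", "payload": {"steps": [[[0,0,10.5],[0,0,-0.02],0.04],[[0,0,10.5],[0,0,-0.02],0.04],[[0,0,10.5],[0,0,0],0.04],[[0,0,10.5],[0,0,0],0.04],[[0,0,0],[-0.045,0.033,0],0.04]]}}

```text
t: 13.42
position: [0.451, 0.254, 0.1548]
tool_rot: [0.697, 0.717, -0.002, -0.002]
wrist_force: [1.1, 0.0, -6.4]
opening: 0.0495
gripper_force: 30.0
```

Request:
{"api": "arm_command", "payload": {"steps": [[[0,0,0],[-0.045,0.033,0],0.04],[[0,0,0],[-0.045,0.033,0],0.04],[[0,0,0],[-0.045,0.033,0],0.04],[[0,0,0],[-0.045,0.033,0],0.04],[[0,0,0],[-0.045,0.033,0],0.04]]}}

```text
t: 14.05
position: [0.6241, 0.0299, 0.1543]
tool_rot: [0.699, 0.715, -0.001, -0.001]
wrist_force: [0.9, 1.2, -6.2]
opening: 0.0497
gripper_force: 30.0
```

Request:
{"api": "arm_command", "payload": {"steps": [[[0,0,0],[0,0,0],0.04],[[0,0,0],[0,0,0],0.04]]}}

```text
t: 14.3
position: [0.6226, 0.0313, 0.1541]
tool_rot: [0.699, 0.715, -0.001, -0.002]
wrist_force: [-0.5, 1.0, -6.3]
opening: 0.0496
gripper_force: 30.0
```

```bash
cat >> h.py <<'E'
def pads():
    im,W=cloud("wrist"); hsv=cv2.cvtColor(im,cv2.COLOR_RGB2HSV)
    m=((abs(hsv[...,0].astype(int)-109)<12)&(hsv[...,1]>180)&(hsv[...,2]>70)).astype(np.uint8)
    n,l,st,ce=cv2.connectedComponentsWithStats(m)
    for i in range(1,n):
        if st[i,4]>400:
            w=W[l==i]; w=w[np.isfinite(w).all(1)]; c,r=cv2.minEnclosingCircle(w[:,:2].astype(np.float32)); print("pad px",ce[i].round(),"c",np.round(c,4),"d",round(2*r,4),"z",w[:,2].mean().round(4))
    return im,W
E
python3 - <<'E'
from h import *
im,W=pads(); print(psi(),manip.get_state()["position"]); save(im,"w6.png")
E
```

```text
91.31 [0.62239008 0.03196197 0.1542912 ]
```

View pics/w6.png

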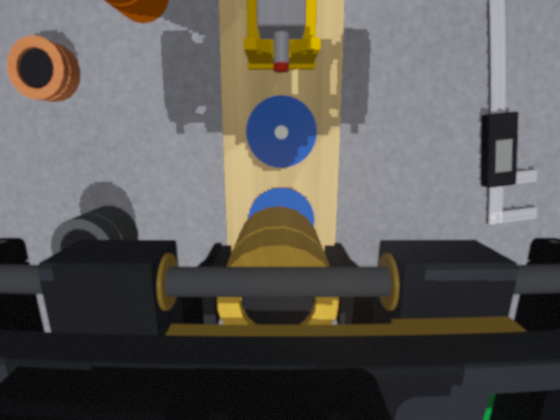

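Held die_tan sits in the fingers. Pad 1 is at (281,132) with its white dot, straight ahead. The blue mask missed it, so I'll fix that.

```bash
sed -i 's/-109)<12)&(hsv\[...,1\]>180)&(hsv\[...,2\]>70)/-109)<12)\&(hsv[...,1]>180)\&(hsv[...,2]>70)\&(abs(W[...,2]-.009)<.01)/; s/st\[i,4\]>400/st[i,4]>1500/' h.py
sed -i 's/)-109)<12/)-110)<16/' h.py
python3 - <<'E'
from h import *
b=cv2.imread("pics/w6.png"); print(cv2.cvtColor(b,cv2.COLOR_BGR2HSV)[132,262])
im,W=pads(); print(W[132,262],W[132,281]); print(psi(),manip.get_state()["position"])
E
```

```text
[110 174 123]
[0.60594897 0.10152965 0.00842406] [0.62354112 0.10191181 0.00826457]
91.36 [0.62254168 0.03234383 0.15456888]
```

Request:
{"api": "arm_command", "payload": {"steps": [[[0,0,0],[0.034,0.0012,0.02],0.04],[[0,0,0],[0.034,0.0013,0.04],0.04],[[0,0,0],[0,0,0.03],0.04],[[0,0,0],[0,0,0.015],0.04],[[0,0,0],[0,0,0],0.04]]}}

```text
t: 15.02
position: [0.6244, 0.0997, 0.0497]
tool_rot: [0.699, 0.715, -0.001, -0.001]
wrist_force: [1.2, 0.7, -6.2]
opening: 0.0496
gripper_force: 30.0
```

```bash
sed -i 's/(hsv\[...,1\]>180)&(hsv\[...,2\]>70)/(hsv[...,1]>140)\&(hsv[...,2]>60)/' h.py
python3 - <<'E'
from h import *
P=[]
for i in range(4): im,W=cloud("wrist"); P.append(manip.get_state()["position"])
print(np.mean(P,0).round(4),psi()); save(im,"w7.png")
t=hue(im,W,17,32,90,.03,.13); t=t[np.hypot(t[:,0]-.6236,t[:,1]-.101)<.04]
a=t[t[:,2]>t[:,2].max()-.003]; print(len(t),t[:,2].max()); print(t.min(0),t.max(0))
E
```

```text
[0.6265 0.099  0.0517] 91.27
6263 0.12997006105795977
[0.59098306 0.08770077 0.03001024] [0.66058958 0.13104607 0.12997006]
```

Run:
```python
from h import *
for i in range(5): im,W=cloud("wrist"); s=manip.get_state(); print(s["position"].round(4),s["qpos"].round(4))
im,W=pads()
w=W[250:330,230:335].reshape(-1,3)
```

```text
[0.6268 0.0988 0.0521] [-0.0195  0.7576  1.5318  0.      0.8491 -0.0416]
[0.6265 0.0988 0.0519] [-0.0194  0.7578  1.5321  0.      0.8491 -0.0416]
[0.6263 0.0989 0.0517] [-0.0194  0.758   1.5324  0.      0.8491 -0.0416]
[0.6261 0.0989 0.0515] [-1.9400e-02  7.5830e-01  1.5326e+00  1.0000e-04  8.4900e-01 -4.1600e-02]
[0.6259 0.099  0.0513] [-0.0193  0.7587  1.5328  0.      0.849  -0.0416]
pad px [269. 209.] c [0.6237 0.1017] d 0.0643 z 0.0083
```

Request:
{"api": "arm_command", "payload": {"steps": [[[0,0,0],[0,0,0],0.04],[[0,0,0],[0,0,0],0.04],[[0,0,0],[0,0,0],0.04],[[0,0,0],[0,0,0],0.04],[[0,0,0],[0,0,0],0.04]]}}

```text
t: 16.15
position: [0.6255, 0.0992, 0.0505]
tool_rot: [0.699, 0.715, -0.0, -0.0]
wrist_force: [-1.1, 0.1, -7.0]
opening: 0.0495
gripper_force: 30.0
```

Request:
{"api": "arm_command", "payload": {"steps": [[[0,0,0],[0,0,0],0.04],[[0,0,0],[0,0,0],0.04],[[0,0,0],[0,0,0],0.04],[[0,0,0],[0,0,0],0.04],[[0,0,0],[0,0,0],0.04]]}}

```text
t: 16.77
position: [0.6255, 0.0992, 0.0505]
tool_rot: [0.699, 0.715, -0.0, -0.0]
wrist_force: [-0.6, 0.3, -6.8]
opening: 0.0498
gripper_force: 30.0
```

Request:
{"api": "arm_command", "payload": {"steps": [[[0,0,0],[0.0012,-0.0018,0.005],0.04],[[0,0,0],[0,0,0.004],0.04],[[0,0,0],[0,0,0.003],0.04],[[0,0,0],[0,0,0.001],0.04],[[0,0,0],[0,0,0],0.04]]}}

```text
t: 17.4
position: [0.6237, 0.1004, 0.0374]
tool_rot: [0.699, 0.715, -0.0, -0.0]
wrist_force: [0.1, 0.2, -6.4]
opening: 0.0497
gripper_force: 30.0
```

Request:
{"api": "arm_command", "payload": {"steps": [[[0,0,0],[0,0,0.001],0.04],[[0,0,0],[0,0,0.001],0.04],[[0,0,0],[0,0,0],0.04],[[0,0,0],[0,0,0],0.04]]}}

```text
t: 17.9
position: [0.6237, 0.1004, 0.0356]
tool_rot: [0.699, 0.715, 0.0, 0.0]
wrist_force: [0.4, -0.0, -6.7]
opening: 0.0493
gripper_force: 30.0
```

Request:
{"api": "arm_command", "payload": {"steps": [[[0,0,0],[0,0,0.0007],0.04],[[0,0,0],[0,0,0.0007],0.04],[[0,0,0],[0,0,0],0.04],[[0,0,0],[0,0,0],0.04]]}}

```text
t: 18.4
position: [0.6239, 0.1004, 0.0352]
tool_rot: [0.699, 0.715, 0.0, 0.0]
wrist_force: [-2.2, -0.9, 6.1]
opening: 0.0495
gripper_force: 30.0
```

Contact. Release, rise and back off for a check.

Request:
{"api": "arm_command", "payload": {"steps": [[[0,0,0],[0,0,0],0.087],[[0,0,0],[0,0,0],0.087],[[0,0,0],[0,0,0],0.087],[[0,0,0],[0,0,0],0.087],[[0,0,0],[0,0,-0.03],0.087]]}}

```text
t: 19.02
position: [0.6216, 0.1003, 0.062]
tool_rot: [0.699, 0.715, -0.002, -0.002]
wrist_force: [0.4, 1.0, -0.0]
opening: 0.085
gripper_force: 0.0
```

Request:
{"api": "arm_command", "payload": {"steps": [[[0,0,0],[0,0,-0.06],0.087],[[0,0,0],[0,0,-0.05],0.087],[[0,0,0],[-0.06,0,0],0.087],[[0,0,0],[0,0,0],0.087],[[0,0,0],[0,0,0],0.087]]}}

```text
t: 19.65
position: [0.6246, 0.0403, 0.1738]
tool_rot: [0.699, 0.715, -0.0, -0.001]
wrist_force: [-0.5, 0.0, -0.1]
opening: 0.0866
gripper_force: 0.0
```

```bash
cat >> h.py <<'E'
def grey(W,xy,h,r=.04,eps=.0035):
    "circle of the rim points at height h near xy, with outlier-trimmed hull"
    t=blob(W,xy,h-eps,h+eps,r)
    c,rr=cv2.minEnclosingCircle(t[:,:2].astype(np.float32)); print("die",np.round(c,4),"d",round(2*rr,4),"n",len(t),"z",t[:,2].mean().round(4)); return c
E
python3 - <<'E'
from h import *
im,W=cloud("wrist"); print(manip.get_state()["position"])
t=hue(im,W,17,32,90,.074,.085);t=t[np.hypot(t[:,0]-.6237,t[:,1]-.101)<.05];print("tan",cv2.minEnclosingCircle(t[:,:2].astype(np.float32)),t[:,2].mean())
pads()
E
```

```text
[0.62452715 0.04087507 0.17352989]
tan ((0.6240030527114868, 0.10163173824548721), 0.02487306110560894) 0.07787027968840242
pad px [278. 223.] c [0.6251 0.0169] d 0.0643 z 0.0082
```

die_tan stands at (0.6240,0.1016) on pad 1 (about 0.6238,0.1012), so it is centred. Next, die_dark.

Request:
{"api": "arm_command", "payload": {"steps": [[[0,0,0],[-0.02,-0.045,0],0.087],[[0,0,0],[-0.02,-0.045,0],0.087],[[0,0,0],[-0.02,-0.045,0.02],0.087],[[0,0,0],[-0.02,-0.045,0],0.087],[[0,0,0],[0,0,0],0.087]]}}

```text
t: 20.38
position: [0.4428, -0.0427, 0.1534]
tool_rot: [0.699, 0.715, -0.001, -0.003]
wrist_force: [-0.3, 0.2, 0.3]
opening: 0.087
gripper_force: 0.0
```

Run:
```python
from h import *
for i in range(3): im,W=cloud("wrist")
print(manip.get_state()["position"]); save(im,"w8.png")
c=grey(W,(.4485,-.0034),.054); print(rel([*c,.014]))
```

```text
[ 0.44865814 -0.04349121  0.15442845]
die [ 0.4489 -0.0025] d 0.0583 n 2451 z 0.0529
[0.0411 0.0009 0.1404]
```

Request:
{"api": "arm_command", "payload": {"steps": [[[0,0,0],[0.041,0.001,0],0.087],[[0,0,0],[0,0,0.045],0.087],[[0,0,0],[0,0,0.055],0.087],[[0,0,0],[0,0,0.03],0.087],[[0,0,0],[0,0,0.01],0.087]]}}

```text
t: 21.15
position: [0.4478, -0.0019, 0.0122]
tool_rot: [0.698, 0.716, -0.0, -0.001]
wrist_force: [-0.5, -0.4, 0.3]
opening: 0.0871
gripper_force: 0.0
```

Request:
{"api": "arm_command", "payload": {"steps": [[[0,0,0],[0,0,0],0.08],[[0,0,0],[0,0,0],0.045],[[0,0,0],[0,0,0],0.045],[[0,0,0],[0,0,0],0.045],[[0,0,0],[0,0,0],0.045]]}}

```text
t: 21.78
position: [0.4482, -0.003, 0.015]
tool_rot: [0.699, 0.715, 0.001, 0.001]
wrist_force: [1.7, 0.5, 5.7]
opening: 0.0575
gripper_force: 30.0
```

Request:
{"api": "arm_command", "payload": {"steps": [[[0,0,0],[0,0,0],0.045],[[0,0,0],[0,0,0],0.045],[[0,0,0],[0,0,0],0.045],[[0,0,0],[0,0,0],0.045]]}}

```text
t: 22.28
position: [0.4482, -0.003, 0.015]
tool_rot: [0.699, 0.715, 0.001, 0.001]
wrist_force: [0.7, 0.8, 7.0]
opening: 0.0574
gripper_force: 30.0
```

Request:
{"api": "arm_command", "payload": {"steps": [[[0,0,0],[0,0,-0.01],0.045],[[0,0,0],[0,0,-0.03],0.045],[[0,0,0],[0,0,-0.03],0.045],[[0,0,0],[0.003,0.035,0],0.045],[[0,0,0],[0.003,0.0355,0],0.045]]}}

```text
t: 22.9
position: [0.5166, 0.0052, 0.0845]
tool_rot: [0.699, 0.715, -0.001, -0.001]
wrist_force: [1.2, -0.6, -6.5]
opening: 0.0573
gripper_force: 30.0
```

Request:
{"api": "arm_command", "payload": {"steps": [[[0,0,0],[0.003,0.0355,0],0.045],[[0,0,0],[0.003,0.0355,0],0.045],[[0,0,0],[0.003,0.0355,0],0.045],[[0,0,0],[0,0,0.02],0.045],[[0,0,0],[0,0,0.015],0.045]]}}

```text
t: 23.52
position: [0.6211, 0.0168, 0.0473]
tool_rot: [0.699, 0.715, -0.002, -0.002]
wrist_force: [-0.5, -0.1, -6.6]
opening: 0.0571
gripper_force: 30.0
```

Request:
{"api": "arm_command", "payload": {"steps": [[[0,0,0],[0,0,0],0.045],[[0,0,0],[0,0,0],0.045],[[0,0,0],[0,0,0],0.045],[[0,0,0],[0,0,0],0.045],[[0,0,0],[0,0,0],0.045]]}}

```text
t: 24.15
position: [0.6238, 0.0163, 0.0496]
tool_rot: [0.699, 0.715, 0.0, 0.0]
wrist_force: [0.5, -0.6, -6.3]
opening: 0.0573
gripper_force: 30.0
```

Request:
{"api": "arm_command", "payload": {"steps": [[[0,0,0],[-0.0005,0.0016,0.01],0.045],[[0,0,0],[0,0,0.007],0.045],[[0,0,0],[0,0,0.004],0.045],[[0,0,0],[0,0,0.002],0.045],[[0,0,0],[0,0,0],0.045]]}}

```text
t: 24.78
position: [0.6251, 0.0159, 0.0259]
tool_rot: [0.699, 0.715, -0.0, -0.0]
wrist_force: [-0.1, 0.7, -6.5]
opening: 0.0576
gripper_force: 30.0
```

Request:
{"api": "arm_command", "payload": {"steps": [[[0,0,0],[0,0,0.001],0.045],[[0,0,0],[0,0,0.0007],0.045],[[0,0,0],[0,0,0],0.045],[[0,0,0],[0,0,0],0.045]]}}

```text
t: 25.28
position: [0.6252, 0.0159, 0.0245]
tool_rot: [0.699, 0.715, 0.0, 0.0]
wrist_force: [-0.5, -0.2, -6.3]
opening: 0.0574
gripper_force: 30.0
```

Request:
{"api": "arm_command", "payload": {"steps": [[[0,0,0],[0,0,0.0007],0.045],[[0,0,0],[0,0,0.0005],0.045],[[0,0,0],[0,0,0],0.045]]}}

```text
t: 25.65
position: [0.6253, 0.0159, 0.0241]
tool_rot: [0.699, 0.715, 0.0, 0.0]
wrist_force: [-3.2, -0.3, 2.7]
opening: 0.0574
gripper_force: 30.0
```

Request:
{"api": "arm_command", "payload": {"steps": [[[0,0,0],[0,0,0],0.087],[[0,0,0],[0,0,0],0.087],[[0,0,0],[0,0,0],0.087],[[0,0,0],[0,0,0],0.087],[[0,0,0],[0,0,-0.03],0.087]]}}

```text
t: 26.28
position: [0.6232, 0.0161, 0.0513]
tool_rot: [0.699, 0.715, -0.002, -0.002]
wrist_force: [-0.2, -0.5, 0.7]
opening: 0.0864
gripper_force: 0.0
```

Request:
{"api": "arm_command", "payload": {"steps": [[[0,0,0],[0,0,-0.05],0.087],[[0,0,0],[0,0,-0.05],0.087],[[0,0,0],[-0.06,0,0],0.087],[[0,0,0],[0,0,0],0.087],[[0,0,0],[0,0,0],0.087]]}}

```text
t: 26.9
position: [0.626, -0.0441, 0.1528]
tool_rot: [0.699, 0.715, -0.0, -0.001]
wrist_force: [-0.3, -0.1, 0.1]
opening: 0.0871
gripper_force: 0.0
```

Run:
```python
from h import *
for i in range(2): im,W=cloud("wrist")
print(manip.get_state()["position"]); save(im,"w9.png")
c=grey(W,(.6254,.016),.063)
pads()
```

```text
[ 0.62592102 -0.043156    0.15256689]
die [0.6253 0.0162] d 0.0581 n 2750 z 0.062
pad px [278. 230.] c [ 0.6275 -0.0681] d 0.0643 z 0.0083
```

View pics/w9.png

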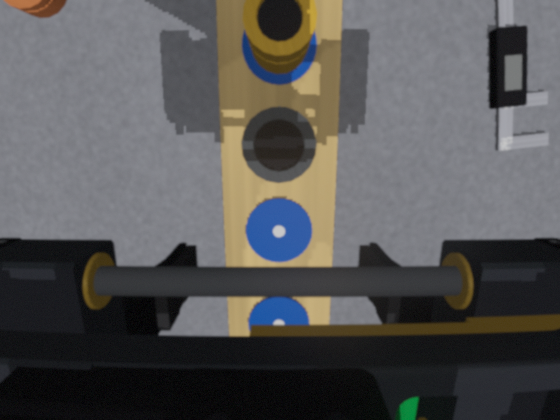

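Both placed dies sit upright and concentric, tan at (280,20) and dark at (279,145). Pad 3 is at (279,230). Next, die_bright.

Request:
{"api": "arm_command", "payload": {"steps": [[[0,0,0],[-0.0255,-0.041,0],0.087],[[0,0,0],[-0.0255,-0.041,0],0.087],[[0,0,0],[-0.0255,-0.041,0],0.087],[[0,0,0],[-0.0255,-0.041,0],0.087],[[0,0,0],[-0.0255,-0.041,0],0.087]]}}

```text
t: 27.68
position: [0.4236, -0.1761, 0.1532]
tool_rot: [0.698, 0.716, -0.0, 0.0]
wrist_force: [0.1, -0.6, -0.3]
opening: 0.087
gripper_force: 0.0
```

Request:
{"api": "arm_command", "payload": {"steps": [[[0,0,0],[0,0,0],0.087],[[0,0,0],[0,0,0],0.087]]}}

```text
t: 27.92
position: [0.4253, -0.176, 0.1533]
tool_rot: [0.699, 0.715, 0.0, 0.0]
wrist_force: [0.6, 0.1, -0.4]
opening: 0.0872
gripper_force: 0.0
```

Run:
```python
from h import *
im,W=cloud("wrist")
print(manip.get_state()["position"]); save(im,"w10.png")
c=grey(W,(.4249,-.1361),.040); print(rel([*c,.006]))
```

```text
[ 0.42564294 -0.17587004  0.15333274]
die [ 0.4242 -0.1339] d 0.0462 n 1583 z 0.039
[ 0.0421 -0.0006  0.1473]
```

Request:
{"api": "arm_command", "payload": {"steps": [[[0,0,0],[0.042,-0.001,0],0.087],[[0,0,0],[0,0,0.05],0.087],[[0,0,0],[0,0,0.055],0.087],[[0,0,0],[0,0,0.03],0.087],[[0,0,0],[0,0,0.01],0.087]]}}

```text
t: 28.6
position: [0.4229, -0.1331, 0.0064]
tool_rot: [0.698, 0.716, -0.0, -0.001]
wrist_force: [0.2, 0.1, 0.5]
opening: 0.0872
gripper_force: 0.0
```

Request:
{"api": "arm_command", "payload": {"steps": [[[0,0,0],[0,0,0],0.07],[[0,0,0],[0,0,0],0.035],[[0,0,0],[0,0,0],0.035],[[0,0,0],[0,0,0],0.035],[[0,0,0],[0,0,0],0.035]]}}

```text
t: 29.22
position: [0.4233, -0.1347, 0.0088]
tool_rot: [0.699, 0.715, 0.0, 0.001]
wrist_force: [0.3, 2.1, 5.0]
opening: 0.0455
gripper_force: 30.1
```

Request:
{"api": "arm_command", "payload": {"steps": [[[0,0,0],[0,0,0],0.035],[[0,0,0],[0,0,0],0.035],[[0,0,0],[0,0,0],0.035],[[0,0,0],[0,0,0],0.035]]}}

```text
t: 29.72
position: [0.4233, -0.1347, 0.0087]
tool_rot: [0.699, 0.715, 0.0, 0.001]
wrist_force: [1.5, 0.3, 5.4]
opening: 0.0453
gripper_force: 30.0
```

Request:
{"api": "arm_command", "payload": {"steps": [[[0,0,0],[0,0,-0.01],0.035],[[0,0,0],[0,0,-0.03],0.035],[[0,0,0],[0,0,-0.035],0.035],[[0,0,0],[0.012,0.041,0],0.035],[[0,0,0],[0.012,0.041,0],0.035]]}}

```text
t: 30.35
position: [0.504, -0.1081, 0.084]
tool_rot: [0.699, 0.715, -0.0, -0.0]
wrist_force: [1.5, -0.2, -4.6]
opening: 0.0454
gripper_force: 30.0
```

Request:
{"api": "arm_command", "payload": {"steps": [[[0,0,0],[0.012,0.041,0],0.035],[[0,0,0],[0.0125,0.041,0],0.035],[[0,0,0],[0.0125,0.041,0],0.035],[[0,0,0],[0,0,0.025],0.035],[[0,0,0],[0,0,0.015],0.035]]}}

```text
t: 30.98
position: [0.6239, -0.0677, 0.0414]
tool_rot: [0.699, 0.715, -0.001, -0.002]
wrist_force: [-1.6, 0.9, -4.4]
opening: 0.0455
gripper_force: 30.0
```

Request:
{"api": "arm_command", "payload": {"steps": [[[0,0,0],[0,0,0],0.035],[[0,0,0],[0,0,0],0.035],[[0,0,0],[0,0,0],0.035],[[0,0,0],[0,0,0],0.035],[[0,0,0],[0,0,0],0.035]]}}

```text
t: 31.6
position: [0.6263, -0.0688, 0.0437]
tool_rot: [0.699, 0.715, 0.0, 0.0]
wrist_force: [0.0, 0.4, -4.4]
opening: 0.0454
gripper_force: 30.0
```

Request:
{"api": "arm_command", "payload": {"steps": [[[0,0,0],[-0.0006,0.001,0.01],0.035],[[0,0,0],[0,0,0.007],0.035],[[0,0,0],[0,0,0.004],0.035],[[0,0,0],[0,0,0.002],0.035],[[0,0,0],[0,0,0.001],0.035]]}}

```text
t: 32.22
position: [0.6272, -0.0692, 0.0191]
tool_rot: [0.699, 0.715, -0.0, -0.0]
wrist_force: [0.3, -0.1, -4.1]
opening: 0.0458
gripper_force: 30.0
```

Request:
{"api": "arm_command", "payload": {"steps": [[[0,0,0],[0,0,0.0007],0.035],[[0,0,0],[0,0,0.0007],0.035],[[0,0,0],[0,0,0],0.035],[[0,0,0],[0,0,0],0.035]]}}

```text
t: 32.72
position: [0.6272, -0.0692, 0.0179]
tool_rot: [0.699, 0.715, 0.0, 0.0]
wrist_force: [-1.1, -0.7, -3.2]
opening: 0.0453
gripper_force: 30.0
```

Request:
{"api": "arm_command", "payload": {"steps": [[[0,0,0],[0,0,0.0007],0.035],[[0,0,0],[0,0,0],0.035],[[0,0,0],[0,0,0],0.035]]}}

```text
t: 33.1
position: [0.6272, -0.0692, 0.0178]
tool_rot: [0.699, 0.715, 0.0, 0.0]
wrist_force: [-2.6, 0.5, 3.8]
opening: 0.0451
gripper_force: 30.0
```

Request:
{"api": "arm_command", "payload": {"steps": [[[0,0,0],[0,0,0],0.087],[[0,0,0],[0,0,0],0.087],[[0,0,0],[0,0,0],0.087],[[0,0,0],[0,0,0],0.087],[[0,0,0],[0,0,-0.03],0.087]]}}

```text
t: 33.72
position: [0.6251, -0.0687, 0.0451]
tool_rot: [0.699, 0.715, -0.001, -0.003]
wrist_force: [-0.3, 0.4, -0.4]
opening: 0.0841
gripper_force: 0.0
```

Request:
{"api": "arm_command", "payload": {"steps": [[[0,0,0],[0,0,-0.05],0.087],[[0,0,0],[0,0,-0.055],0.087],[[0,0,0],[-0.06,0,0],0.087],[[0,0,0],[0,0,0],0.087],[[0,0,0],[0,0,0],0.087]]}}

```text
t: 34.35
position: [0.6278, -0.1291, 0.1516]
tool_rot: [0.699, 0.715, -0.0, -0.001]
wrist_force: [-0.3, 0.1, -0.8]
opening: 0.0868
gripper_force: 0.0
```

Run:
```python
from h import *
for i in range(2): im,W=cloud("wrist")
print(manip.get_state()["position"]); save(im,"w11.png")
c=grey(W,(.6273,-.069),.049)
pads()
```

```text
[ 0.62779004 -0.12810848  0.15134633]
die [ 0.6273 -0.0684] d 0.0464 n 1790 z 0.048
pad px [278. 245.] c [ 0.6295 -0.1731] d 0.0639 z 0.0082
```

die_bright is at (0.6273,-0.0684), centred on pad 3. Last, die_copper.

Request:
{"api": "arm_command", "payload": {"steps": [[[0,0,0],[0.035,-0.031,0],0.087],[[0,0,0],[0.035,-0.031,0],0.087],[[0,0,0],[0.035,-0.031,0],0.087],[[0,0,0],[0.035,-0.031,0],0.087],[[0,0,0],[0.035,-0.031,0],0.087]]}}

```text
t: 35.12
position: [0.4681, 0.0441, 0.152]
tool_rot: [0.699, 0.715, -0.0, -0.0]
wrist_force: [0.7, 1.1, 0.3]
opening: 0.0869
gripper_force: 0.0
```

Request:
{"api": "arm_command", "payload": {"steps": [[[0,0,0],[0.035,-0.031,0],0.087],[[0,0,0],[0.035,-0.03,0],0.087],[[0,0,0],[0,0,0],0.087],[[0,0,0],[0,0,0],0.087]]}}

```text
t: 35.62
position: [0.4078, 0.1112, 0.1523]
tool_rot: [0.698, 0.716, 0.001, 0.001]
wrist_force: [0.4, -0.9, 0.3]
opening: 0.0867
gripper_force: 0.0
```

Run:
```python
from h import *
im,W=cloud("wrist")
print(manip.get_state()["position"],psi()); save(im,"w12.png")
c=grey(W,(.4075,.1518),.026); print(rel([*c,.003]))
```

```text
[0.40835199 0.11081646 0.15232809] 91.34
die [0.4065 0.1549] d 0.0545 n 1838 z 0.025
[ 0.0441 -0.0011  0.1493]
```

View pics/w12.png

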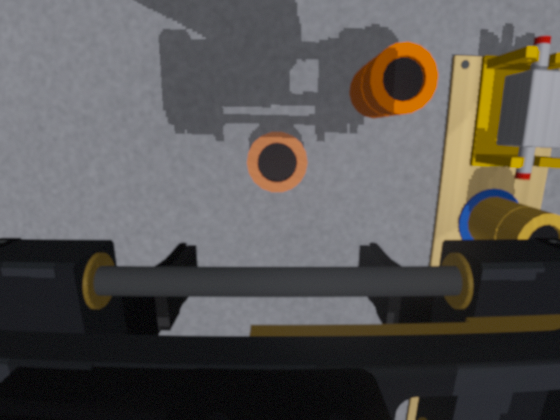

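Copper is at (277,162), with the orange look-alike at (403,78). I'll check its clearance from the gripper body.

Run:
```python
from h import *
im,W=cloud("wrist"); t=hue(im,W,5,16,150,.065,.076); t=t[t[:,1]<.26]
c,r=cv2.minEnclosingCircle(t[:,:2].astype(np.float32)); print(np.round(c,4),2*r,len(t))
```

```text
[0.4964 0.2213] 0.05046252906322479 2344
```

Request:
{"api": "arm_command", "payload": {"steps": [[[0,0,0],[0.044,-0.001,0],0.087],[[0,0,8],[0,0,0.04],0.087],[[0,0,7],[0,0,0.04],0.087],[[0,0,0],[0,0,0.04],0.087],[[0,0,0],[0,0,0.02],0.087]]}}

```text
t: 36.35
position: [0.4057, 0.154, 0.01]
tool_rot: [0.787, 0.617, -0.001, -0.0]
wrist_force: [0.4, 0.5, -0.4]
opening: 0.0875
gripper_force: 0.0
```

Request:
{"api": "arm_command", "payload": {"steps": [[[0,0,0],[0,0,0.006],0.087],[[0,0,0],[0,0,0],0.08],[[0,0,0],[0,0,0],0.08],[[0,0,0],[0,0,0],0.08],[[0,0,0],[0,0,0],0.08]]}}

```text
t: 36.98
position: [0.4054, 0.1549, 0.0067]
tool_rot: [0.786, 0.618, 0.001, 0.0]
wrist_force: [-1.0, -0.2, -0.3]
opening: 0.0799
gripper_force: 0.0
```

Request:
{"api": "arm_command", "payload": {"steps": [[[0,0,0],[0,0,0.0035],0.07],[[0,0,0],[0,0,0],0.045],[[0,0,0],[0,0,0],0.045],[[0,0,0],[0,0,0],0.045],[[0,0,0],[0,0,0],0.045]]}}

```text
t: 37.6
position: [0.4054, 0.1548, 0.0026]
tool_rot: [0.786, 0.618, 0.0, 0.0]
wrist_force: [1.5, -1.1, -2.3]
opening: 0.0537
gripper_force: 30.0
```

Request:
{"api": "arm_command", "payload": {"steps": [[[0,0,0],[0,0,0],0.045],[[0,0,0],[0,0,0],0.045],[[0,0,0],[0,0,0],0.045],[[0,0,0],[0,0,0],0.045]]}}

```text
t: 38.1
position: [0.4049, 0.1548, 0.0026]
tool_rot: [0.786, 0.618, -0.0, -0.0]
wrist_force: [-0.4, -0.3, -2.5]
opening: 0.0533
gripper_force: 30.0
```

Request:
{"api": "arm_command", "payload": {"steps": [[[0,0,0],[0,0,-0.01],0.045],[[0,0,0],[0,0,-0.05],0.045],[[0,0,-7.5],[0,0,-0.05],0.045],[[0,0,-7.5],[0,0,0],0.045],[[0,0,0],[-0.0475,0.031,0],0.045]]}}

```text
t: 38.72
position: [0.4334, 0.11, 0.1138]
tool_rot: [0.697, 0.717, -0.001, -0.002]
wrist_force: [1.0, 0.4, -3.5]
opening: 0.0532
gripper_force: 30.0
```

Request:
{"api": "arm_command", "payload": {"steps": [[[0,0,0],[-0.0475,0.031,0],0.045],[[0,0,0],[-0.0475,0.031,0],0.045],[[0,0,0],[-0.0475,0.031,0],0.045],[[0,0,0],[-0.0475,0.031,0],0.045],[[0,0,0],[-0.0475,0.031,0],0.045]]}}

```text
t: 39.35
position: [0.5968, -0.1269, 0.1127]
tool_rot: [0.699, 0.715, -0.0, -0.001]
wrist_force: [1.3, -0.3, -3.5]
opening: 0.0534
gripper_force: 30.0
```

Request:
{"api": "arm_command", "payload": {"steps": [[[0,0,0],[-0.0475,0.031,0],0.045],[[0,0,0],[0,0,0.03],0.045],[[0,0,0],[0,0,0.03],0.045],[[0,0,0],[0,0,0.01],0.045],[[0,0,0],[0,0,0],0.045]]}}

```text
t: 39.98
position: [0.6286, -0.1721, 0.0422]
tool_rot: [0.699, 0.715, -0.0, -0.001]
wrist_force: [0.5, 0.7, -3.1]
opening: 0.0535
gripper_force: 30.0
```

Request:
{"api": "arm_command", "payload": {"steps": [[[0,0,0],[0,0,0],0.045],[[0,0,0],[0,0,0],0.045],[[0,0,0],[0,0,0],0.045],[[0,0,0],[0,0,0],0.045],[[0,0,0],[0,0,0],0.045]]}}

```text
t: 40.6
position: [0.6295, -0.1727, 0.0428]
tool_rot: [0.699, 0.715, 0.0, 0.0]
wrist_force: [-0.8, 0.5, -4.0]
opening: 0.0533
gripper_force: 30.0
```

Request:
{"api": "arm_command", "payload": {"steps": [[[0,0,0],[-0.0007,0,0.012],0.045],[[0,0,0],[0,0,0.009],0.045],[[0,0,0],[0,0,0.005],0.045],[[0,0,0],[0,0,0.002],0.045],[[0,0,0],[0,0,0.001],0.045]]}}

```text
t: 41.22
position: [0.6296, -0.1734, 0.0135]
tool_rot: [0.699, 0.715, 0.0, 0.0]
wrist_force: [0.7, -0.6, -4.0]
opening: 0.0532
gripper_force: 30.0
```

Request:
{"api": "arm_command", "payload": {"steps": [[[0,0,0],[0,0,0.0007],0.045],[[0,0,0],[0,0,0.0007],0.045],[[0,0,0],[0,0,0],0.045],[[0,0,0],[0,0,0],0.045]]}}

```text
t: 41.72
position: [0.6296, -0.1734, 0.0124]
tool_rot: [0.699, 0.715, 0.0, 0.0]
wrist_force: [-0.6, -0.6, -3.9]
opening: 0.0533
gripper_force: 30.0
```

Request:
{"api": "arm_command", "payload": {"steps": [[[0,0,0],[0,0,0.0006],0.045],[[0,0,0],[0,0,0.0006],0.045],[[0,0,0],[0,0,0],0.045],[[0,0,0],[0,0,0],0.045]]}}

```text
t: 42.22
position: [0.6296, -0.1734, 0.0117]
tool_rot: [0.699, 0.715, 0.0, 0.0]
wrist_force: [-1.2, 1.0, 2.9]
opening: 0.0534
gripper_force: 30.0
```

Contact. Release, rise and move clear.

Request:
{"api": "arm_command", "payload": {"steps": [[[0,0,0],[0,0,0],0.087],[[0,0,0],[0,0,0],0.087],[[0,0,0],[0,0,0],0.087],[[0,0,0],[0,0,0],0.087],[[0,0,0],[0,0,-0.03],0.087]]}}

```text
t: 42.85
position: [0.6275, -0.1725, 0.0389]
tool_rot: [0.699, 0.715, -0.001, -0.003]
wrist_force: [0.7, -0.6, 0.4]
opening: 0.0859
gripper_force: 0.0
```

Request:
{"api": "arm_command", "payload": {"steps": [[[0,0,0],[0,0,-0.05],0.087],[[0,0,0],[0,0,-0.06],0.087],[[0,0,0],[-0.06,0,-0.02],0.087],[[0,0,0],[-0.05,0,0],0.087],[[0,0,0],[0,0,0],0.087]]}}

```text
t: 43.48
position: [0.6321, -0.2871, 0.1714]
tool_rot: [0.701, 0.714, -0.0, 0.002]
wrist_force: [-0.2, -0.4, -0.3]
opening: 0.0868
gripper_force: 0.0
```

Run:
```python
from h import *
for i in range(4): im,W=cloud("wrist")
print(manip.get_state()["position"])
grey(W,(.6296,-.1735),.035)
im,W=cloud("top"); save(im,"end.png")
for p,h in(((.6238,.101),.079),((.6254,.0162),.063),((.6273,-.069),.049),((.6296,-.174),.035)): grey(W,p,h)
```

```text
[ 0.63149264 -0.28112085  0.17012546]
die [ 0.6297 -0.1734] d 0.0547 n 2079 z 0.034
die [0.623  0.1009] d 0.0499 n 322 z 0.0784
die [0.6248 0.0156] d 0.0583 n 408 z 0.0622
die [ 0.6273 -0.0693] d 0.047 n 270 z 0.0485
die [ 0.6297 -0.1747] d 0.0542 n 342 z 0.0345
```

View pics/end.png

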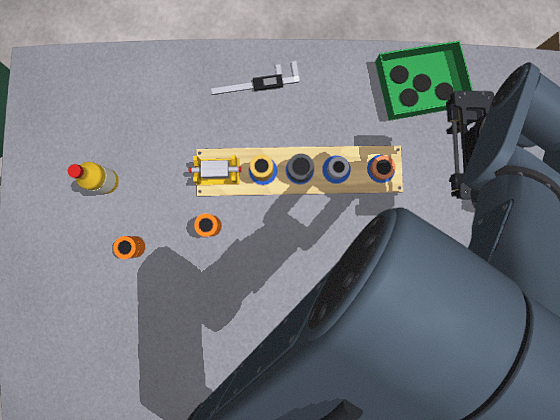

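The top view shows the spindle in the cradle at (215,170). From the cradle outward the dies are tan (261,167), dark (300,168), bright (337,168) and copper (382,168), each within about 1 mm of its pad centre. The gripper is clear of everything.

```bash
python3 -c "
from plant import manip
print(manip.close_job())"
```

```text
the job is handed in; nothing more can be done
None
```

The job is handed in: the spindle is fully down in the cradle, and the tan, dark, bright and copper dies stand upright on the pads in order of height, tallest next to the cradle, each within about 1 mm of its pad centre.

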